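# Test two gypsum casts with a spring-tipped probe

## Task

Check two of the gypsum casts with the hand probe: take it out of its stand and, keeping it upright, gently touch its spring-loaded tip onto the pencilled cross in the middle of the star's top and keep it there for a moment, then do the same on the round medallion. Do not push the casts about, and put the probe back upright in its stand.

Things in the scene. Friction and masses are not known exactly. Their poses are not given: they have to be found in the camera images.
- probe: Round hand probe, 122 mm long, starts tip down in its stand, 0.12 kg. Origin: lowest point of the tip; z up along its axis. Above the origin: 8 mm ball tip on a plunger that springs up into the probe by up to 8 mm (1 N to start, 4 N at the end); steel sleeve, 10 mm wide, flaring to 22 mm at 58 mm; aluminium collar, 40 mm wide, 58 to 66 mm; grey cylindrical grip, 24 mm wide, 66 to 122 mm.
- stand: Dark wooden stand, fixed: foot 90 mm wide, 10 mm high, with a tube 48 mm wide, open at the top. Origin: centre of the underside, z up. The tube's mouth is 80 mm above it, the bore 26 mm wide, 66 mm deep. The seated probe hangs by its collar on the mouth, tip 22 mm above the stand's origin, with 2 mm play each way.
- star: Loose flat plaster cast, an eight-pointed star 84 mm across, 18 mm thick, 0.075 kg, on the table. Origin: centre of its underside, z up; the pencilled cross (16 mm) is on its flat top 18 mm above the origin. The star, the medallion and a heart-shaped cast lie near one another, each with a cross, and change places; the star at the back has none.
- medallion: Loose flat plaster cast shaped as a plain round disc, 68 mm in diameter, 15 mm thick, 0.06 kg, lying on the table. Origin at the centre of its underside, z up; the pencilled cross (16 mm) is on its top 15 mm above the origin.
There are look-alikes about, which are no part of the job. What is shaped like the probe but red or turquoise is not meant. Several things look just like the stand: the one meant starts farthest from the robot's base.

How it is judged (in metres and radians):
On the way, in this order (a step that is already met when the one before it is completed fails the run):
1. the upright probe's tip rests on the star's top within 15 mm of its middle (contact force between probe and star above 0.4 N and horizontal distance between probe and star below 0.015 m and angle between probe's own z axis and vertical below 0.26 rad), for 0.2 s.
2. the upright probe's tip rests on the medallion's top within 15 mm of its middle (contact force between probe and medallion above 0.4 N and horizontal distance between probe and medallion below 0.015 m and angle between probe's own z axis and vertical below 0.26 rad), for 0.2 s.
At the end, for the whole second after the job is handed in: The probe hangs at rest in its stand, upright within 10 degrees, its tip within 12 mm of the stand's axis and 14 to 30 mm above the stand's underside; star and medallion lie within 20 mm of where they started (horizontal distance between probe and stand below 0.012 m and z of probe in the frame of stand between 0.014 and 0.03 m and angle between probe's own z axis and vertical below 0.17 rad and linear speed of probe below 0.02 m/s and distance of each of star, medallion from where it was at the start of the episode below 0.02 m); the robot touches nothing.
It fails at once if the probe is pressed onto the star with more than 20 N (contact force between probe and star above 20 N).
It fails at once if the probe is pressed onto the medallion with more than 20 N (contact force between probe and medallion above 20 N).
It fails at once if the star is pushed more than 20 mm away (distance of star from where it was at the start of the episode above 0.02 m).
It fails at once if the medallion is pushed more than 20 mm away (distance of medallion from where it was at the start of the episode above 0.02 m).
It also fails if it takes over 51 s, if anything falls off the work surface, if the arm or the gripper's body presses on something with over 40 N, if the wrist force passes 120 N, or if a joint passes its speed limit or range.

## Robot

A 7-joint arm with a two-finger parallel gripper is mounted at the origin on a cart in front of the work surface, level with it; the furniture and walls round the work are solid. World frame = base frame: x ahead of the robot, y to its left, z up, the work surface at z = 0. Lengths are in m, angles in degrees, forces in N, time in s.
With the tool pointing down it reaches from about 0.4 to 0.875 m from the base axis. Payload 6.5 kg.
Tool frame: the origin (TCP) lies at the very end of the fingers, on their centre line; the grasp point (between the pads) lies 19 mm behind it; z points along the fingers, y is the direction in which the jaws open and shut (so a half turn about z gives the same grasp; the last joint's range is limited). The gripper opens to 85 mm and grips with 20 to 120 N. Pads are 22 mm wide; open, the fingers measure 114 mm over their backs; the gripper's body (76 mm by 85 mm) begins 54 mm behind the grasp point. The pads swing forward as they close: fully open they stand 13 mm farther back than shut.
Start: joints at [-80.34, 30.733, -0.252, 88.115, 0.149, 61.152, -4.079], TCP at [0.151, 0.632, 0.231] pointing down, gripper open.
Joint ranges: [-154.64, 154.64], [-21.42, 123.67], [-72.66, 72.17], [13.99, 137.28], [-74.86, 254.86], [10.95, 109.41], [-158.01, 158.01]. Speed limits (degrees/s): [136.94, 136.94, 180, 180, 180, 180, 180].

## Interface

Orientations are given as a 3x3 rotation matrix whose columns are the frame's x, y, z axes.
In Python, from station import ctrl gives the robot as it stands.
- The arm moves only by the tool arm_command, never from a script. Its argument "plan" is a list of rows, each a list of 7 numbers: the finger opening in mm, from 0 to 85.4, then the shift along the tool's x, y, z in mm, then the turn, a rotation vector about the tool's x, y, z in rad. In form: [[hand, tx, ty, tz, ax, ay, az], ...]. A call has 1 to 10 rows; each row shifts and turns the commanded pose from where the row before left it, along the tool's axes as they then stand; what a row does not reach is not made up. A row lasts 1/10 s, in which the tool goes at most 50 mm and 8.59 degrees, less where a joint would pass 70% of its speed; a pose out of reach is approached as far as the arm can. A call is refused whole if a number of a shift passes 50 or a number of a turn 0.15, either way. A call with a gripper value outside its range is refused whole. The fingers move at their own pace and stop on an object; the grip force is fixed at half the most. Time passes only in rows, so rows that do not move let the fingers close. It gives the time, the measured TCP pose, the force and the opening at its end, in the units of the state.
- ctrl.get_obs(): the state, without advancing time (a new reading comes with each control period).
- ctrl.get_image(name): name is "scene" or "top" or "wrist"; returns a dict with "img" (400x640x3 uint8, blue, green, red), "K" (3x3 intrinsics, pixels), "R" (3x3) and "t" (3): a world point X has camera coordinates R X + t. Camera axes: x right, y down, z forward; pixel columns grow to the right and rows downward; lengths in m; the calibration is good to about 2 mm. A picture is of the moment at which its call begins. There is no depth.
- ctrl.close_job(): hands the job in, once; it reports no verdict.
The state is a dict: "clock": time; "q": joint angles; "qd": joint speeds; "joint_torque": joint torques, N m; "tool_pos": TCP position; "orientation": TCP orientation; "contact_force": force on the tool from outside, world axes, zero at the start; "ft_torque": the same for the moment, N m; "opening": opening from 0.0 (shut) to 1.0 (fully open).
Only numpy, scipy, OpenCV 4.12 (cv2) and the standard library are available. Lean on these libraries where they do the work, as an engineer would, in place of code of your own. Each camera call takes 0.05 s, during which the arm holds its last target.

## Working session

There is one attempt and no reset: what is moved stays moved. The work goes in short steps, Python scripts to look and compute and a tool call to move; the robot and the scene stay as the last step left them, time stands still between calls to the robot, and variables do not carry over. Pictures are saved under pics/ and viewed, and the job is handed in when it is done.

Besides the shell and the picture viewer there is one more tool, called after "Emit:" as name([rows], argument=value, ...), one row to a line, values as JSON. arm_command: Moves the arm, as the interface text tells. Its arguments: {"type":"object","properties":{"plan":{"type":"array","items":{"type":"array","items":{"type":"number"}}}},"required":["plan"]}

```bash
mkdir -p pics
cat > h.py <<'E'
from station import ctrl
import numpy as np, cv2
def snap(n,f):
    d=ctrl.get_image(n); cv2.imwrite(f'pics/{f}.png',d['img']); np.savez(f'pics/{f}.npz',img=d['img'],K=d['K'],R=d['R'],t=d['t']); return d
def load(f): return np.load(f'pics/{f}.npz')
def p2w(d,u,v,z):
    K,R,t=[np.array(d[k],float) for k in 'KRt']; t=t.ravel()
    r=R.T@np.linalg.solve(K,[u,v,1]); c=-R.T@t
    return c+r*(z-c[2])/r[2]
def w2p(d,X):
    K,R,t=[np.array(d[k],float) for k in 'KRt']; p=K@(R@np.array(X)+t.ravel()); return p[:2]/p[2]
E
python3 - <<'E'
from h import *
for n in ['scene','top','wrist']:
    d=snap(n,n+'0'); print(n,(-np.array(d['R']).T@np.array(d['t']).ravel()).round(3))
o=ctrl.get_obs(); print(o)
E
```

```text
scene [ 0.137 -0.751  0.667]
top [ 0.389 -0.163  1.07 ]
wrist [0.084 0.647 0.374]
{'clock': 0.15, 'q': array([-80.33933859,  30.76772408,  -0.255266  ,  88.15684103,
         0.14997966,  61.15199974,  -4.07902197]), 'qd': array([ 0.10187131, -0.18627092, -0.05455122, -0.16707215,  0.0052296 ,
        0.04819441,  0.0973294 ]), 'joint_torque': array([ 1.40202021e-03, -5.83786654e+01,  1.04966059e+00, -2.59351033e+01,
        1.24366602e-02,  6.47662979e-03,  1.14974031e-05]), 'tool_pos': array([0.15111935, 0.6316958 , 0.23061777]), 'orientation': array([[-9.72582177e-01,  2.32559385e-01, -2.04746031e-04],
       [ 2.32559451e-01,  9.72581294e-01, -1.31471751e-03],
       [-1.06617735e-04, -1.32628644e-03, -9.99999115e-01]]), 'contact_force': array([ 1.04610838, -0.05012725,  0.49828095]), 'ft_torque': array([ 0.01777109, -0.03074309, -0.00295833]), 'opening': 1.0019649422395682}
```

View pics/scene0.png

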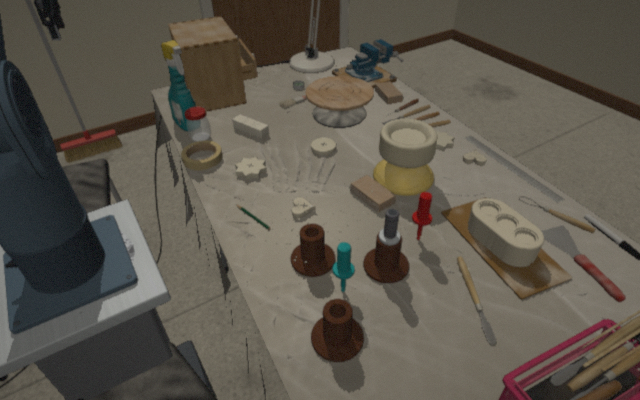

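View pics/top0.png

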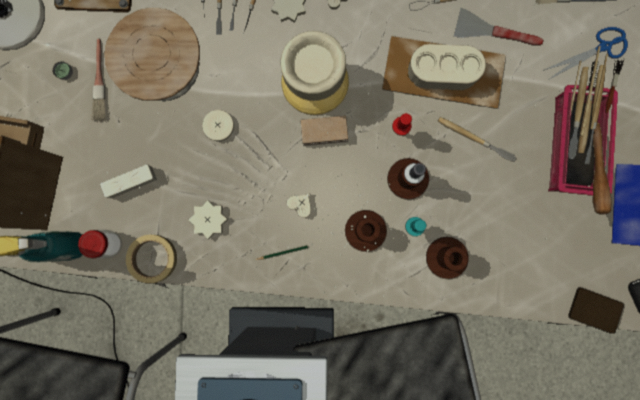

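View pics/wrist0.png

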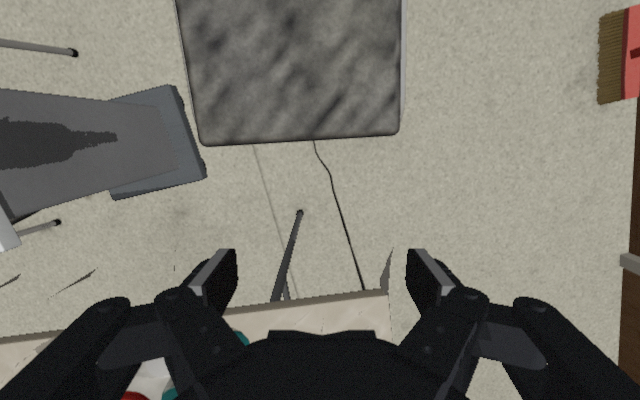

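The top view shows three stands: (408,178) holding a grey probe, (366,230) empty and (447,257) empty. Two look-alike probes are also in view, red at (402,124) and turquoise at (415,226). The casts are the star with a cross at (208,219), the medallion at (218,125) and the heart at (301,205). Next I measure these points and enlarge them.

Run:
```python
from h import *
d=load('top0'); s=load('scene0')
for n,u,v,z in [('stA',408,180,.0),('stB',366,231,0),('stC',447,257,0),('star',208,219,.018),('med',218,125,.015),('griptop',413,171,.13),('heart',301,205,.015)]:
    p=p2w(d,u,v,z); print(n,p.round(4),'r',np.hypot(*p[:2]).round(3),'scene px',w2p(s,p).round(1))
a=cv2.resize(d['img'][130:280,340:490],None,fx=4,fy=4,interpolation=cv2.INTER_CUBIC)
cv2.imwrite('pics/c1.png',a)
b=cv2.resize(d['img'][90:250,170:330],None,fx=3.7,fy=3.7,interpolation=cv2.INTER_CUBIC); cv2.imwrite('pics/c2.png',b)
c=cv2.resize(s['img'][190:310,330:450],None,fx=4,fy=4,interpolation=cv2.INTER_CUBIC); cv2.imwrite('pics/c3.png',c)
```

```text
stA [ 0.5288 -0.3303  0.    ] r 0.623 scene px [382.4 266.5]
stB [ 0.4177 -0.2399  0.    ] r 0.482 scene px [310.5 260.1]
stC [ 0.3642 -0.4123  0.    ] r 0.55 scene px [335.2 338. ]
star [0.4392 0.0971 0.018 ] r 0.45 scene px [248.8 165.3]
med [0.6436 0.0824 0.015 ] r 0.649 scene px [321.3 144.1]
griptop [ 0.5291 -0.3196  0.13  ] r 0.618 scene px [384.4 215.1]
heart [ 0.4712 -0.1004  0.015 ] r 0.482 scene px [298.9 205.9]
```

View pics/c1.png

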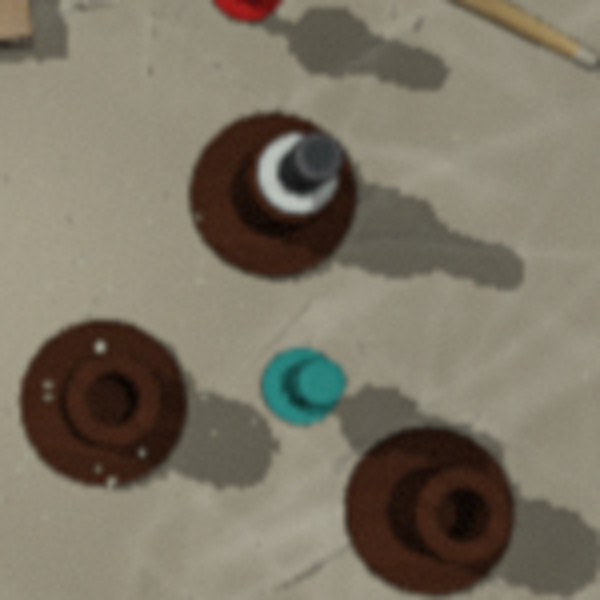

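View pics/c2.png

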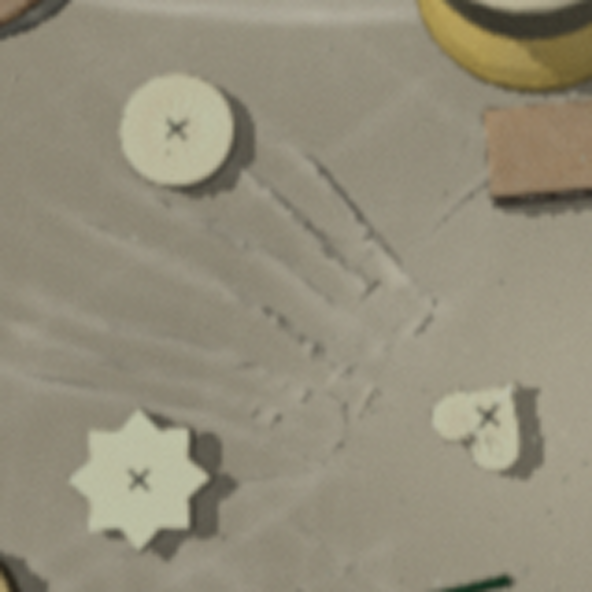

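View pics/c3.png

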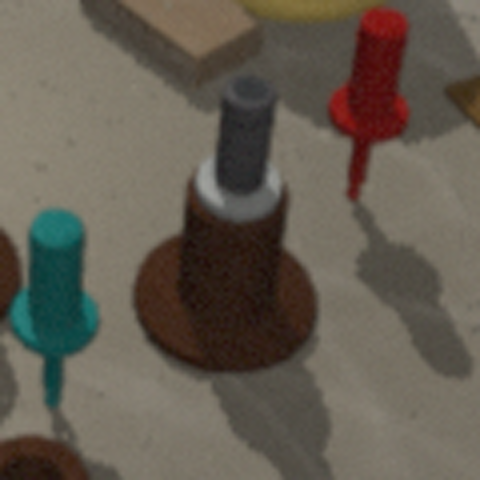

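Stand A at (408,178) fits: at r 0.62 m it is the farthest of the three (the others are at 0.48 and 0.55), and it holds the grey probe. The crops confirm this. Next I refine the positions using both views.

```bash
python3 - <<'E'
from h import *
d=load('top0'); s=load('scene0')
def tri(a,b):
    P=[np.array(x['K'])@np.c_[x['R'],np.array(x['t']).ravel()] for x in (d,s)]
    X=cv2.triangulatePoints(P[0],P[1],np.array(a,float).reshape(2,1),np.array(b,float).reshape(2,1)); return (X[:3]/X[3]).ravel().round(4)
print('griptop',tri((419.5,168.8),(392,212.5)), p2w(d,419.5,168.8,.144).round(4), p2w(s,392,212.5,.144).round(4))
print('collar',p2w(d,414.5,173.2,.088).round(4),p2w(s,330+239/4,190+187/4,.088).round(4))
print('foot', p2w(d,408.3,178.7,.01).round(4),p2w(s,330+226/4,190+300/4,.01).round(4))
print('turq',p2w(d,340+322/4,130+382/4,.12).round(4),'red',p2w(d,402,124,.12).round(4),tri((420.5,225.5),(344.5,245)))
# crosses: centroid of bright cast blob
for n,img,dd,boxes in (('top',d['img'],d,{'star':(180,190,240,245),'med':(195,102,240,147)}),('scene',s['img'],s,{'star':(230,150,272,185),'med':(305,132,340,160)})):
  for k,(x0,y0,x1,y1) in boxes.items():
    c=cv2.resize(img[y0:y1,x0:x1],None,fx=6,fy=6,interpolation=cv2.INTER_CUBIC); cv2.imwrite(f'pics/x_{n}_{k}.png',c)
    g=cv2.GaussianBlur(cv2.cvtColor(c,cv2.COLOR_BGR2GRAY),(0,0),3); _,m=cv2.threshold(g,0,255,cv2.THRESH_OTSU)
    cn=max(cv2.findContours(m,0,2)[0],key=cv2.contourArea); M=cv2.moments(cn); u=x0+(M['m10']/M['m00']+.5)/6-.5; v=y0+(M['m01']/M['m00']+.5)/6-.5
    print(n,k,round(u,1),round(v,1),p2w(dd,u,v,.018 if k=='star' else .015).round(4), M['m00']/36)
E
cd pics; python3 -c "
import cv2,numpy as np
ims=[cv2.copyMakeBorder(i,0,360-i.shape[0],0,390-i.shape[1],0) for i in map(cv2.imread,['x_top_star.png','x_top_med.png','x_scene_star.png','x_scene_med.png'])]
i=np.vstack([np.hstack(ims[:2]),np.hstack(ims[2:])]);cv2.imwrite('x4.png',cv2.resize(i,None,fx=.8,fy=.8));print(i.shape)"
```

```text
griptop [ 0.5331 -0.3307  0.1423] [ 0.5313 -0.3294  0.144 ] [ 0.5341 -0.3328  0.144 ]
collar [ 0.531  -0.3295  0.088 ] [ 0.532  -0.3371  0.088 ]
foot [ 0.5303 -0.3294  0.01  ] [ 0.5321 -0.3379  0.01  ]
turq [ 0.426  -0.3349  0.12  ] red [ 0.6225 -0.3005  0.12  ] [ 0.4282 -0.3355  0.1235]
top star 206.7 219.1 [0.4391 0.0999 0.018 ] 803.8472222222222
top med 216.9 124.3 [0.6452 0.0849 0.015 ] 698.375
scene star 250.2 164.8 [0.4432 0.0971 0.018 ] 1175.638888888889
scene med 322.0 145.5 [0.6416 0.0759 0.015 ] 969.5277777777778
(720, 780, 3)
```

View pics/x4.png

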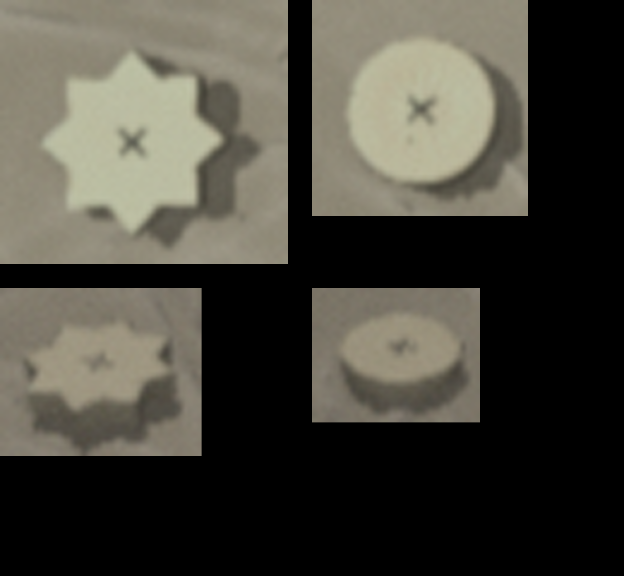

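Emit:
arm_command([
  [85,0,0,-45,0,0,-0.117],
  [85,0,0,-45,0,0,-0.117],
  [85,0,0,-40,0,0,0],
  [85,-35,-20,0,0,0,0],
  [85,-40,-25,0,0,0,0],
  [85,-40,-25,0,0,0,0],
  [85,-40,-25,0,0,0,0],
  [85,-40,-30,0,0,0,0],
  [85,-35,-30,0,0,0,0],
  [85,-35,-35,0,0,0,0],
])

```text
clock: 1.15
tool_pos: [0.4171, 0.4408, 0.3609]
orientation: [[-1.0, 0.0, -0.0], [0.0, 1.0, -0.0], [0.0, -0.0, -1.0]]
contact_force: [0.3, -0.1, 1.1]
opening: 0.993
```

Emit:
arm_command([
  [85,-30,-38,0,0,0,0],
  [85,-30,-40,0,0,0,0],
  [85,-30,-40,0,0,0,0],
  [85,-25,-45,0,0,0,0],
  [85,-20,-45,0,0,0,0],
  [85,-10,-48,0,0,0,0],
  [85,0,-48,0,0,0,0],
  [85,0,-48,0,0,0,0],
  [85,0,-48,0,0,0,0],
  [85,0,-48,0,0,0,0],
])

```text
clock: 2.15
tool_pos: [0.5595, -0.0068, 0.3612]
orientation: [[-1.0, 0.001, -0.0], [0.001, 1.0, 0.0], [0.0, 0.0, -1.0]]
contact_force: [1.3, -0.8, -0.8]
opening: 0.992
```

Emit:
arm_command([
  [85,0,-48,0,0,0,0],
  [85,0,-48,0,0,0,0],
  [85,5,-48,0,0,0,0],
  [85,10,-48,0,0,0,0],
  [85,10,-40,0,0,0,0],
  [85,5,-30,0,0,0,0],
  [85,0,-20,0,0,0,0],
  [85,0,0,0,0,0,0],
])

```text
clock: 2.95
tool_pos: [0.5283, -0.2904, 0.361]
orientation: [[-1.0, 0.006, -0.001], [0.006, 1.0, -0.002], [0.001, -0.002, -1.0]]
contact_force: [-0.3, 0.0, 0.7]
opening: 0.988
```

Emit:
arm_command([
  [85,-4,-40,40,0,0,0],
  [85,0,0,40,0,0,0],
  [85,0,0,40,0,0,0],
  [85,0,0,30,0,0,0],
  [85,0,0,0,0,0,0],
])

```text
clock: 3.45
tool_pos: [0.5312, -0.3188, 0.2115]
orientation: [[-1.0, -0.001, -0.008], [-0.001, 1.0, 0.005], [0.008, 0.005, -1.0]]
contact_force: [0.9, -0.2, -1.0]
opening: 0.994
```

Run:
```python
from h import *
d=snap('wrist','w1'); o=ctrl.get_obs(); print(o['tool_pos'],o['orientation'].round(4),o['q'].round(1))
print(w2p(d,[.532,-.331,.144]),w2p(d,[.532,-.331,.088]))
d=snap('scene','s1'); cv2.imwrite('pics/s1c.png',cv2.resize(d['img'][150:310,310:470],None,fx=3,fy=3)); d=snap('top','t1')
```

```text
[ 0.53268405 -0.32014203  0.21452132] [[-1.0e+00 -7.0e-04 -3.6e-03]
 [-7.0e-04  1.0e+00  2.4e-03]
 [ 3.6e-03  2.4e-03 -1.0e+00]] [ 11.7  30.2  21.5  94.4 -12.6  58.  127.3]
[305.06210875 218.43551434] [307.88345538 200.71314767]
```

View pics/w1.png

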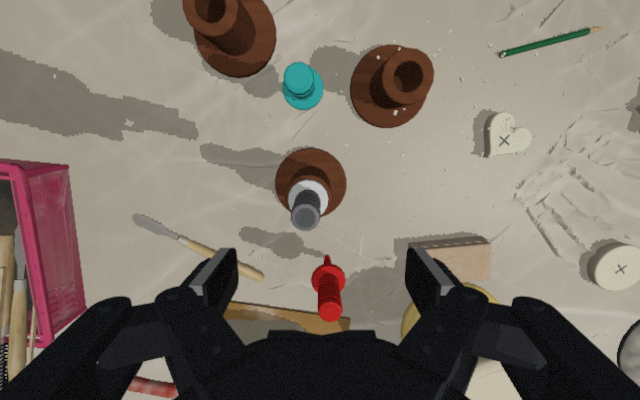

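View pics/s1c.png

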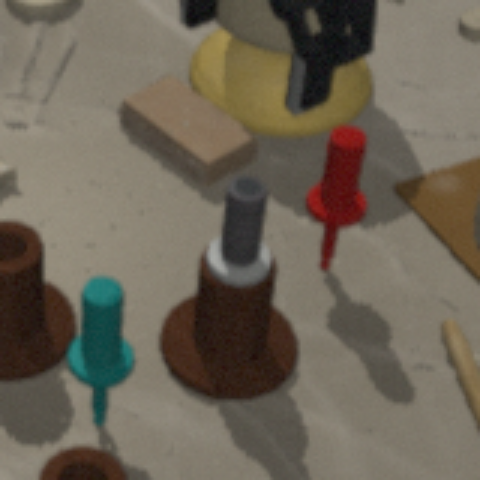

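The wrist view shows the grey grip top at (306,215), against a predicted (305,218). The red probe at (330,295) and the turquoise one at (302,82) are well to either side. I centre the gripper and settle.

Emit:
arm_command([
  [85,0,-11,20,0,0,0],
  [85,0,0,0,0,0,0],
  [85,0,0,0,0,0,0],
])

```text
clock: 3.9
tool_pos: [0.5339, -0.3333, 0.1976]
orientation: [[-1.0, 0.001, 0.002], [0.001, 1.0, -0.001], [-0.002, -0.001, -1.0]]
contact_force: [-0.8, -0.7, -0.1]
opening: 0.993
```

Run:
```python
from h import *
d=snap('wrist','w2'); o=ctrl.get_obs(); print(o['tool_pos'],o['orientation'].round(4))
print(w2p(d,[.532,-.331,.144]),w2p(d,[.532,-.331,.088]))
cv2.imwrite('pics/w2c.png',cv2.resize(d['img'][140:300,220:400],None,fx=4,fy=4))
```

```text
[ 0.5341528  -0.33316176  0.1977788 ] [[-1.0e+00  6.0e-04  2.1e-03]
 [ 6.0e-04  1.0e+00 -7.0e-04]
 [-2.1e-03 -7.0e-04 -1.0e+00]]
[324.27517243 220.04549746] [323.60846063 200.48770914]
```

View pics/w2c.png

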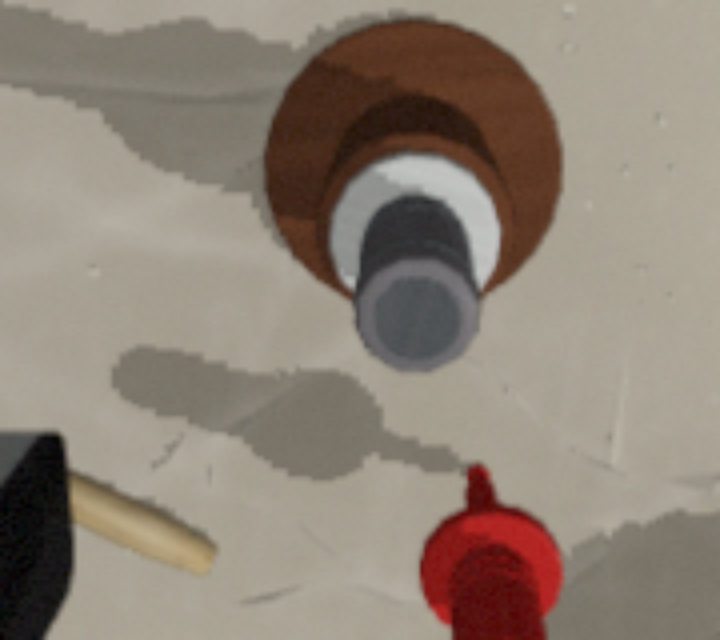

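Emit:
arm_command([
  [85,3,2,25,0,0,0],
  [85,0,0,25,0,0,0],
  [85,0,0,25,0,0,0],
  [85,0,0,18,0,0,0],
  [85,0,0,0,0,0,0],
  [85,0,0,0,0,0,0],
])

```text
clock: 4.55
tool_pos: [0.5311, -0.3312, 0.1043]
orientation: [[-1.0, 0.0, 0.001], [0.0, 1.0, -0.001], [-0.001, -0.001, -1.0]]
contact_force: [-0.4, -0.3, 0.6]
opening: 0.996
```

Run:
```python
from h import *
o=ctrl.get_obs(); print(o['tool_pos'],o['orientation'].round(4),o['contact_force'])
d=snap('scene','s3'); cv2.imwrite('pics/s3c.png',cv2.resize(d['img'][150:310,310:470],None,fx=3.5,fy=3.5)); d=snap('wrist','w3')
```

```text
[ 0.53111149 -0.33123423  0.1043436 ] [[-1.0e+00  4.0e-04  1.3e-03]
 [ 4.0e-04  1.0e+00 -6.0e-04]
 [-1.3e-03 -6.0e-04 -1.0e+00]] [-0.35059022 -0.2821501   0.58657457]
```

View pics/s3c.png

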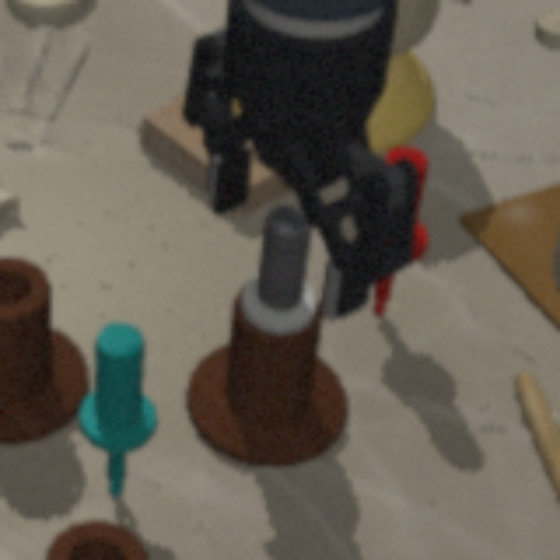

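View pics/w3.png

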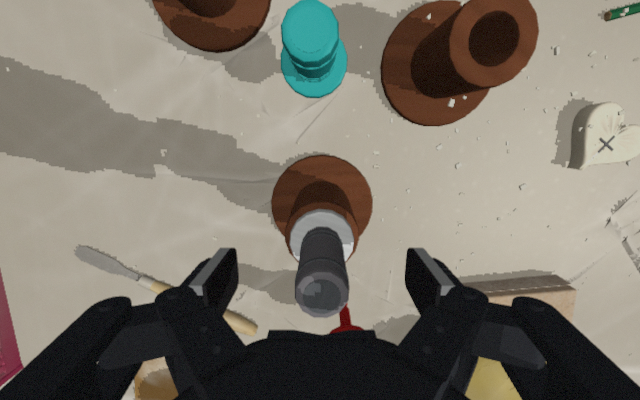

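The grip stands between the pads with its top at (322,292). Now I close the fingers.

Emit:
arm_command([
  [0,0,0,0,0,0,0],
  [0,0,0,0,0,0,0],
  [0,0,0,0,0,0,0],
  [0,0,0,0,0,0,0],
  [0,0,0,0,0,0,0],
  [0,0,0,0,0,0,0],
  [0,0,0,0,0,0,0],
  [0,0,0,0,0,0,0],
])

```text
clock: 5.45
tool_pos: [0.5304, -0.3313, 0.1033]
orientation: [[-1.0, 0.001, 0.0], [0.001, 1.0, -0.0], [-0.0, -0.0, -1.0]]
contact_force: [-1.1, -0.5, 4.2]
opening: 0.268
```

Run:
```python
from h import *
o=ctrl.get_obs(); print(o['tool_pos'],o['orientation'].round(4),o['contact_force'],o['opening']*85)
d=snap('scene','s4'); cv2.imwrite('pics/s4c.png',cv2.resize(d['img'][150:310,310:470],None,fx=3.5,fy=3.5))
```

```text
[ 0.5304317  -0.33130211  0.10331574] [[-1.e+00  8.e-04  4.e-04]
 [ 8.e-04  1.e+00 -3.e-04]
 [-4.e-04 -3.e-04 -1.e+00]] [-1.1153766  -0.47812221  4.18558462] 22.74759112530411
```

View pics/s4c.png

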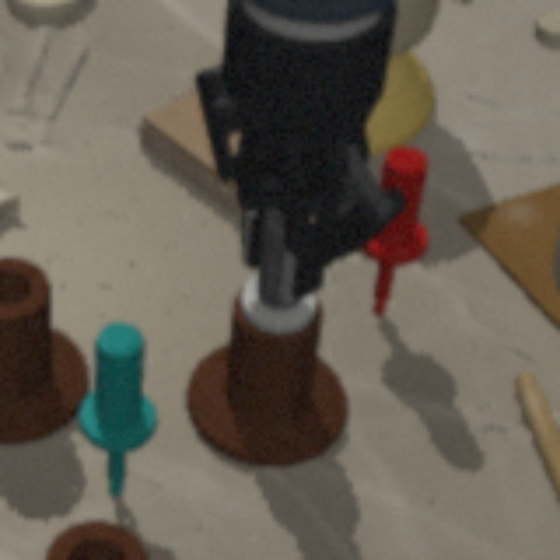

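Gripped: the opening is 22.7 mm and the probe is upright. Now I lift straight out.

Emit:
arm_command([
  [0,0,0,-5,0,0,0],
  [0,0,0,-10,0,0,0],
  [0,0,0,-20,0,0,0],
  [0,0,0,-25,0,0,0],
  [0,0,0,-30,0,0,0],
  [0,0,0,-30,0,0,0],
  [0,0,0,-20,0,0,0],
  [0,0,0,-10,0,0,0],
  [0,0,0,0,0,0,0],
  [0,0,0,0,0,0,0],
])

```text
clock: 6.5
tool_pos: [0.5298, -0.3306, 0.2521]
orientation: [[-1.0, 0.001, -0.001], [0.001, 1.0, 0.001], [0.001, 0.001, -1.0]]
contact_force: [-0.0, 0.1, -1.3]
opening: 0.269
```

Run:
```python
from h import *
o=ctrl.get_obs(); print(o['tool_pos'],o['orientation'].round(4),o['contact_force'],o['opening']*85)
d=snap('scene','s5'); cv2.imwrite('pics/s5c.png',cv2.resize(d['img'][120:300,300:480],None,fx=3.2,fy=3.2))
T=o['tool_pos']-[0,0,.0813]; print(T,w2p(d,T),w2p(d,T+[0,0,.058]))
```

```text
[ 0.52981993 -0.33064606  0.25211084] [[-1.0e+00  6.0e-04 -1.2e-03]
 [ 6.0e-04  1.0e+00  8.0e-04]
 [ 1.2e-03  8.0e-04 -1.0e+00]] [-0.03260755  0.0773993  -1.31095494] 22.853920650779646
[ 0.52981993 -0.33064606  0.17081084] [390.66339492 201.20925862] [393.85834017 174.43136139]
```

View pics/s5c.png

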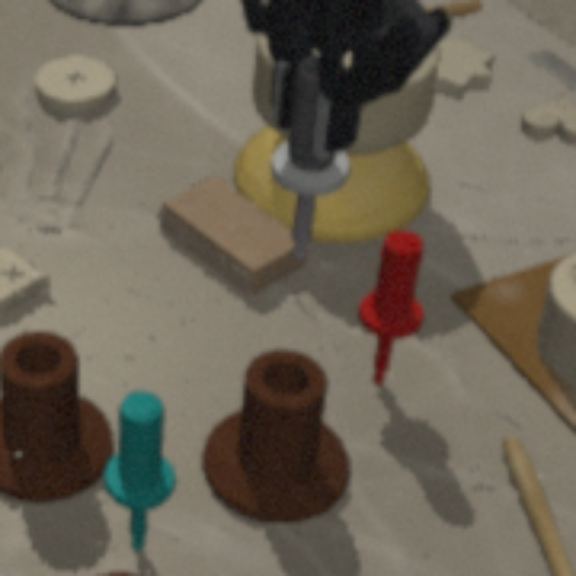

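The probe is held upright with its tip clear, at crop (303,255), and the stand is empty. Now I travel to above the star.

Emit:
arm_command([
  [0,0,20,0,0,0,0],
  [0,5,40,0,0,0,0],
  [0,10,45,0,0,0,0],
  [0,12,45,0,0,0,0],
  [0,12,45,0,0,0,0],
  [0,12,45,0,0,0,0],
  [0,12,45,0,0,0,0],
  [0,12,45,0,0,0,0],
  [0,10,45,0,0,0,0],
  [0,6,30,0,0,0,0],
])

```text
clock: 7.55
tool_pos: [0.4376, 0.077, 0.252]
orientation: [[-1.0, -0.002, -0.002], [-0.002, 1.0, 0.0], [0.002, 0.0, -1.0]]
contact_force: [0.7, -0.2, -0.5]
opening: 0.266
```

Emit:
arm_command([
  [0,0,15,20,0,0,0],
  [0,0,0,30,0,0,0],
  [0,0,0,30,0,0,0],
  [0,0,0,0,0,0,0],
  [0,0,0,0,0,0,0],
])

```text
clock: 8.05
tool_pos: [0.4391, 0.0886, 0.1728]
orientation: [[-1.0, 0.001, -0.002], [0.001, 1.0, -0.001], [0.002, -0.001, -1.0]]
contact_force: [0.9, 0.4, -0.1]
opening: 0.268
```

Run:
```python
from h import *
o=ctrl.get_obs(); print(o['tool_pos'],o['orientation'].round(4),o['contact_force'],o['opening']*85,o['q'].round(1))
d=snap('wrist','w6'); T=o['tool_pos']-[0,0,.0813]; print('tip',T,w2p(d,T),'star',w2p(d,[.439,.0985,.018]))
d=snap('scene','s6'); cv2.imwrite('pics/s6c.png',cv2.resize(d['img'][80:230,180:340],None,fx=4,fy=4)); print(w2p(d,T),w2p(d,[.439,.0985,.018]))
```

```text
[0.43905844 0.08861125 0.17276013] [[-1.0e+00  1.1e-03 -2.0e-03]
 [ 1.1e-03  1.0e+00 -9.0e-04]
 [ 2.0e-03 -9.0e-04 -1.0e+00]] [ 0.91442785  0.42160268 -0.11295958] 22.809321593121368 [-26.7  16.2  11.1 121.1  -4.5  43.2  77.2]
tip [0.43905844 0.08861125 0.09146013] [321.1408347  211.79711529] star [330.28179379 191.92970324]
[246.42322117 142.18257633] [248.43086379 165.0251996 ]
```

View pics/w6.png

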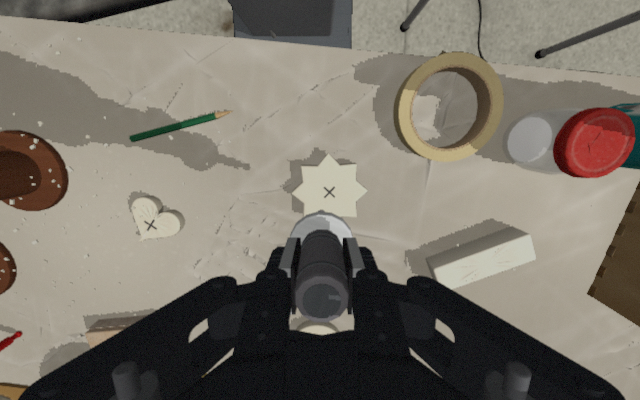

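View pics/s6c.png

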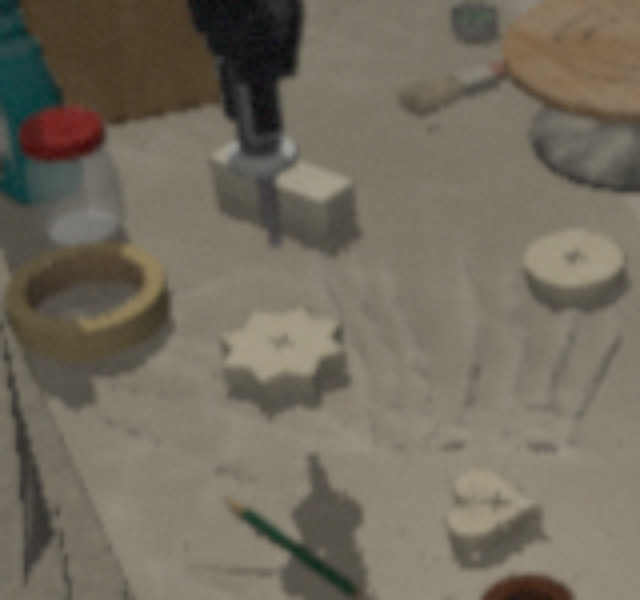

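The wrist view has the star's cross at (330,192), matching the prediction of (330,192). The tip needs 10 mm more in y. I centre it and lower to just above.

Emit:
arm_command([
  [0,0,10,20,0,0,0],
  [0,0,0,20,0,0,0],
  [0,0,0,15,0,0,0],
  [0,0,0,10,0,0,0],
  [0,0,0,0,0,0,0],
  [0,0,0,0,0,0,0],
])

```text
clock: 8.75
tool_pos: [0.4403, 0.099, 0.1088]
orientation: [[-1.0, 0.001, 0.001], [0.001, 1.0, 0.0], [-0.001, 0.0, -1.0]]
contact_force: [-0.4, -0.0, -0.6]
opening: 0.267
```

Run:
```python
from h import *
o=ctrl.get_obs(); print(o['tool_pos'],o['orientation'].round(4),o['contact_force'])
d=snap('scene','s7'); cv2.imwrite('pics/s7c.png',cv2.resize(d['img'][110:210,200:300],None,fx=5,fy=5))
```

```text
[0.44032276 0.09903892 0.10882525] [[-1.0e+00  1.0e-03  1.2e-03]
 [ 1.0e-03  1.0e+00  4.0e-04]
 [-1.2e-03  4.0e-04 -1.0e+00]] [-0.44422233 -0.0174041  -0.63030572]
```

View pics/s7c.png

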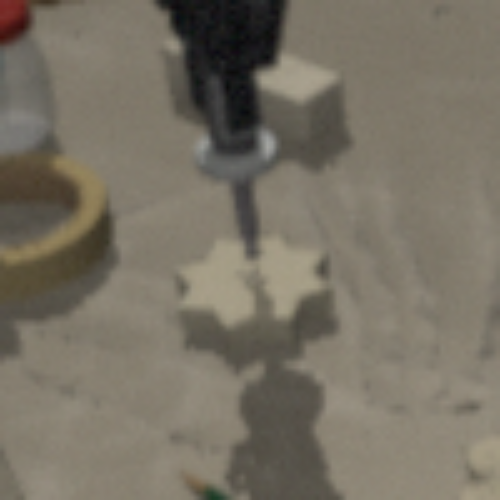

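The tip hangs just above the cross, at crop (252,262). Now the gentle press.

Emit:
arm_command([
  [0,0,0,4,0,0,0],
  [0,0,0,4,0,0,0],
  [0,0,0,2,0,0,0],
  [0,0,0,2,0,0,0],
  [0,0,0,1.5,0,0,0],
  [0,0,0,0,0,0,0],
])

```text
clock: 9.4
tool_pos: [0.4398, 0.099, 0.0945]
orientation: [[-1.0, 0.001, 0.0], [0.001, 1.0, 0.0], [-0.0, 0.0, -1.0]]
contact_force: [-0.1, 0.7, 1.6]
opening: 0.266
```

Emit:
arm_command([
  [0,0,0,0.5,0,0,0],
  [0,0,0,0,0,0,0],
  [0,0,0,0,0,0,0],
  [0,0,0,0,0,0,0],
  [0,0,0,0,0,0,0],
])

```text
clock: 9.9
tool_pos: [0.4397, 0.099, 0.0941]
orientation: [[-1.0, 0.001, 0.0], [0.001, 1.0, 0.0], [-0.0, 0.0, -1.0]]
contact_force: [-0.5, 0.1, 1.8]
opening: 0.269
```

Run:
```python
from h import *
f=[]
d=snap('scene','s8'); cv2.imwrite('pics/s8c.png',cv2.resize(d['img'][110:210,200:300],None,fx=5,fy=5))
for i in range(6): 
    o=ctrl.get_obs(); f.append(o['contact_force'][2].round(2)); ctrl.get_image('wrist')
print(f,o['tool_pos'],o['clock'])
```

```text
[np.float64(1.05), np.float64(2.31), np.float64(2.23), np.float64(1.72), np.float64(1.89), np.float64(1.75)] [0.43972229 0.09900379 0.09407247] 10.2
```

View pics/s8c.png

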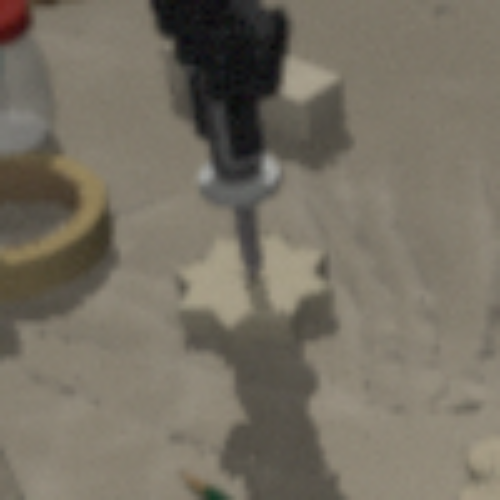

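Contact is confirmed: about 1.8 N steady against a free-hanging reading near -1 N, held for about 0.8 s, with the tip on the cross and the star unmoved. Now I lift and go to the medallion.

Emit:
arm_command([
  [0,0,0,-10,0,0,0],
  [0,0,0,-30,0,0,0],
  [0,0,0,-40,0,0,0],
  [0,-20,0,0,0,0,0],
  [0,-40,-4,0,0,0,0],
  [0,-40,-4,0,0,0,0],
  [0,-40,-4,0,0,0,0],
  [0,-40,-4,0,0,0,0],
  [0,-24,0,0,0,0,0],
  [0,0,0,0,0,0,0],
])

```text
clock: 11.25
tool_pos: [0.6457, 0.0819, 0.1739]
orientation: [[-1.0, 0.002, 0.001], [0.002, 1.0, -0.001], [-0.001, -0.001, -1.0]]
contact_force: [-0.1, 1.1, -0.9]
opening: 0.265
```

Run:
```python
from h import *
o=ctrl.get_obs(); print(o['tool_pos'],o['orientation'].round(4),o['contact_force'],o['opening']*85,o['q'].round(1))
d=snap('wrist','w9'); T=o['tool_pos']-[0,0,.0813]; print('tip',T,w2p(d,T),'med',w2p(d,[.644,.083,.015]))
d=snap('scene','s9'); cv2.imwrite('pics/s9c.png',cv2.resize(d['img'][80:200,220:380],None,fx=4,fy=4)); print(w2p(d,T),w2p(d,[.644,.083,.015]))
```

```text
[0.64574609 0.08194212 0.1739449 ] [[-1.e+00  2.e-03  1.e-03]
 [ 2.e-03  1.e+00 -9.e-04]
 [-1.e-03 -9.e-04 -1.e+00]] [-0.11511806  1.14076081 -0.89495657] 22.563548716876095 [-19.4  34.6  11.9  91.4  -8.2  54.8  85.1]
tip [0.64574609 0.08194212 0.0926449 ] [321.10140705 211.51080649] med [322.07356533 189.14807557]
[321.72210194 118.44871298] [321.33232044 143.96632351]
```

View pics/w9.png

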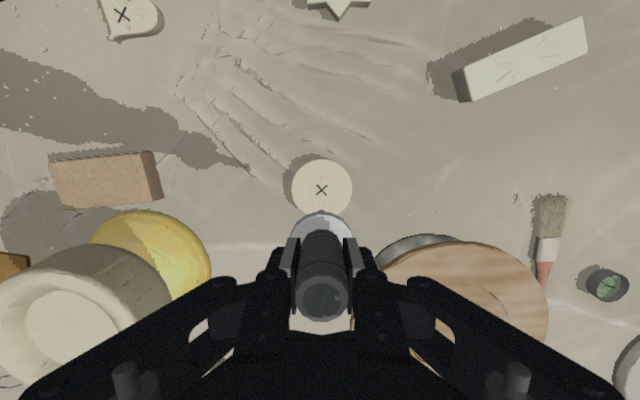

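View pics/s9c.png

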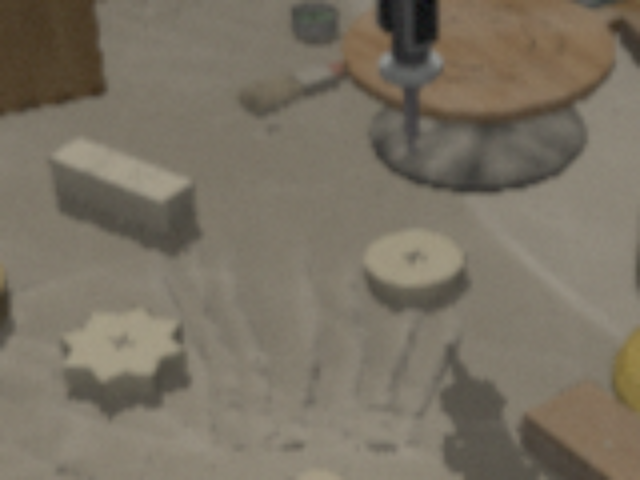

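Run:
```python
from h import *
d=load('top0'); s=load('s9')
for z in (.06,.08,.1,.12):
    c=p2w(d,152,53,z); print(z,c.round(3),p2w(d,183,87,z).round(3),w2p(s,c).round(1), 'rad',np.linalg.norm(p2w(d,198,53,z)-c).round(3))
```

```text
0.06 [0.787 0.216 0.06 ] [0.713 0.148 0.06 ] [338.5  94.8] rad 0.098
0.08 [0.779 0.209 0.08 ] [0.707 0.142 0.08 ] [337.7  90.3] rad 0.096
0.1 [0.771 0.201 0.1  ] [0.7   0.136 0.1  ] [336.9  85.5] rad 0.094
0.12 [0.763 0.194 0.12 ] [0.694 0.13  0.12 ] [336.1  80.6] rad 0.092
```

The medallion's cross at (321,190) agrees with the prediction. The turntable top is about 75 mm high, below where the fingers will be, and about 85 mm away, so the path is clear. I lower to just above, then press.

Emit:
arm_command([
  [0,2,1,20,0,0,0],
  [0,0,0,20,0,0,0],
  [0,0,0,20,0,0,0],
  [0,0,0,9,0,0,0],
  [0,0,0,0,0,0,0],
  [0,0,0,0,0,0,0],
])

```text
clock: 11.95
tool_pos: [0.6416, 0.0839, 0.1059]
orientation: [[-1.0, 0.001, 0.001], [0.001, 1.0, 0.0], [-0.001, 0.0, -1.0]]
contact_force: [0.4, -0.8, 0.1]
opening: 0.27
```

Emit:
arm_command([
  [0,-2,-1,3,0,0,0],
  [0,0,0,4,0,0,0],
  [0,0,0,3,0,0,0],
  [0,0,0,2,0,0,0],
  [0,0,0,2,0,0,0],
  [0,0,0,0.6,0,0,0],
  [0,0,0,0,0,0,0],
  [0,0,0,0,0,0,0],
  [0,0,0,0,0,0,0],
  [0,0,0,0,0,0,0],
])

```text
clock: 12.95
tool_pos: [0.6438, 0.0828, 0.0906]
orientation: [[-1.0, 0.001, 0.001], [0.001, 1.0, -0.0], [-0.001, -0.0, -1.0]]
contact_force: [0.6, -0.5, 2.1]
opening: 0.265
```

Run:
```python
from h import *
f=[]
d=snap('scene','s10'); cv2.imwrite('pics/s10c.png',cv2.resize(d['img'][80:180,270:370],None,fx=5,fy=5))
for i in range(6): 
    o=ctrl.get_obs(); f.append(o['contact_force'][2].round(2)); ctrl.get_image('wrist')
print(f,o['tool_pos'],o['clock'])
```

```text
[np.float64(2.41), np.float64(2.26), np.float64(1.61), np.float64(2.08), np.float64(2.64), np.float64(1.0)] [0.64378033 0.08274877 0.09051578] 13.25
```

View pics/s10c.png

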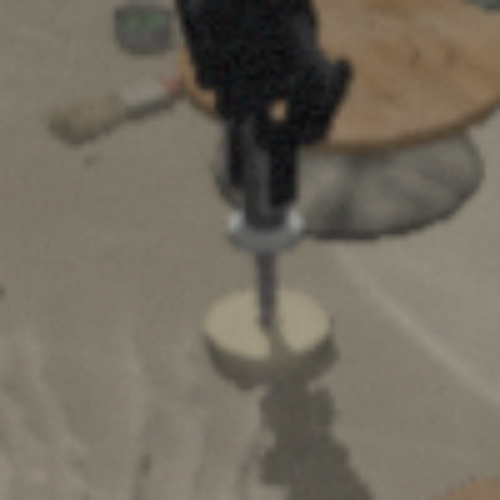

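The medallion contact is confirmed (about 2 N steady, tip on the cross). I lift and return towards the stand, pulling back in x first to stay clear of the bowl.

Emit:
arm_command([
  [0,0,0,-10,0,0,0],
  [0,0,0,-40,0,0,0],
  [0,0,0,-45,0,0,0],
  [0,20,0,-45,0,0,0],
  [0,40,0,-20,0,0,0],
  [0,40,-20,0,0,0,0],
  [0,13,-40,0,0,0,0],
  [0,0,-45,0,0,0,0],
  [0,0,-45,0,0,0,0],
  [0,0,-45,0,0,0,0],
])

```text
clock: 14.3
tool_pos: [0.5294, -0.1132, 0.2508]
orientation: [[-1.0, -0.0, -0.001], [-0.0, 1.0, 0.001], [0.001, 0.001, -1.0]]
contact_force: [1.5, -0.3, -0.6]
opening: 0.264
```

Emit:
arm_command([
  [0,0,-45,0,0,0,0],
  [0,0,-45,0,0,0,0],
  [0,0,-45,0,0,0,0],
  [0,0,-40,0,0,0,0],
  [0,0,-28,0,0,0,0],
  [0,0,-10,0,0,0,0],
  [0,0,0,0,0,0,0],
  [0,0,0,0,0,0,0],
])

```text
clock: 15.1
tool_pos: [0.5305, -0.323, 0.2502]
orientation: [[-1.0, -0.001, -0.001], [-0.001, 1.0, 0.002], [0.001, 0.002, -1.0]]
contact_force: [-0.7, 0.9, -1.2]
opening: 0.267
```

Run:
```python
from h import *
o=ctrl.get_obs(); print(o['tool_pos'],o['orientation'].round(4),o['contact_force'],o['opening']*85,o['q'].round(1))
d=snap('wrist','w11'); T=o['tool_pos']-[0,0,.0813]; print('tip',T,w2p(d,T),'mouth',w2p(d,[.5304,-.331,.08]),'foot',w2p(d,[.5304,-.331,.01]))
d=snap('scene','s11'); cv2.imwrite('pics/s11c.png',cv2.resize(d['img'][140:300,320:460],None,fx=4,fy=4));d=snap('top','t11')
cv2.imwrite('pics/t11c.png',cv2.resize(d['img'][130:230,360:460],None,fx=5,fy=5))
```

```text
[ 0.53051979 -0.32304509  0.25015909] [[-1.0e+00 -8.0e-04 -5.0e-04]
 [-8.0e-04  1.0e+00  1.9e-03]
 [ 5.0e-04  1.9e-03 -1.0e+00]] [-0.69416702  0.89802004 -1.19068105] 22.731000209350082 [ 12.6  27.8  20.6  92.6 -10.8  61.7 126.2]
tip [ 0.53051979 -0.32304509  0.16885909] [320.81844603 211.61190587] mouth [313.65788396 188.59695083] foot [314.81131114 177.69272975]
```

View pics/w11.png

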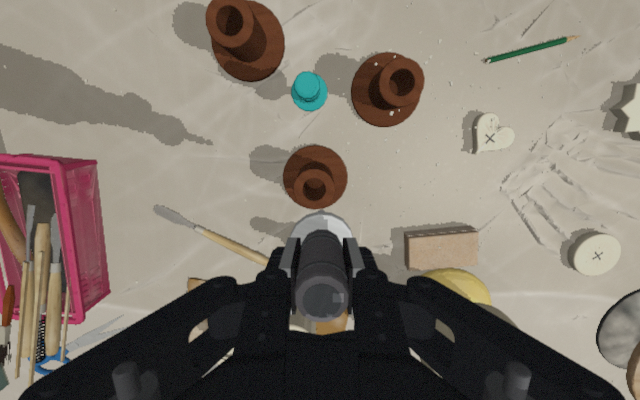

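View pics/s11c.png

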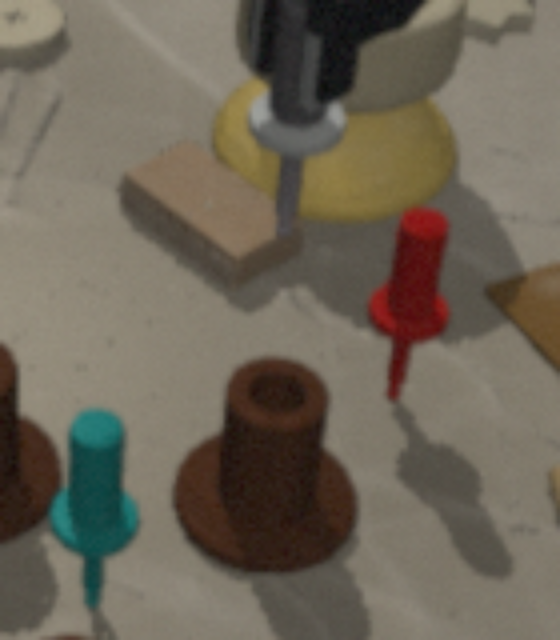

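The wrist view shows the bore at (314,187), against a prediction of (314,189) from the pose where I grasped the probe. I align over it and check before inserting.

Emit:
arm_command([
  [0,0,-8,20,0,0,0],
  [0,0,0,25,0,0,0],
  [0,0,0,15,0,0,0],
  [0,0,0,0,0,0,0],
  [0,0,0,0,0,0,0],
])

```text
clock: 15.75
tool_pos: [0.5307, -0.3327, 0.1909]
orientation: [[-1.0, -0.0, 0.0], [-0.0, 1.0, 0.0], [-0.0, 0.0, -1.0]]
contact_force: [0.3, -0.3, -0.6]
opening: 0.265
```

Run:
```python
from h import *
o=ctrl.get_obs(); print(o['tool_pos'],o['orientation'].round(4),o['contact_force'])
d=snap('scene','s12'); cv2.imwrite('pics/s12c.png',cv2.resize(d['img'][160:300,320:460],None,fx=4,fy=4))
```

```text
[ 0.53073721 -0.33266014  0.19091928] [[-1.e+00 -1.e-04  3.e-04]
 [-1.e-04  1.e+00  1.e-04]
 [-3.e-04  1.e-04 -1.e+00]] [ 0.2567661  -0.3450977  -0.60225997]
```

View pics/s12c.png

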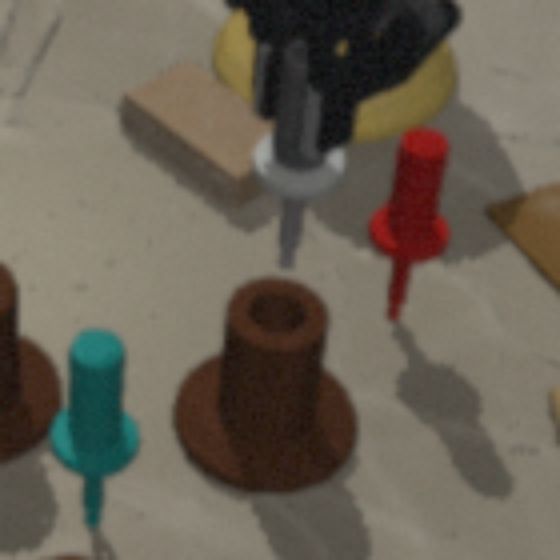

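Emit:
arm_command([
  [0,0,1.5,10,0,0,0],
  [0,0,0,15,0,0,0],
  [0,0,0,15,0,0,0],
  [0,0,0,15,0,0,0],
  [0,0,0,10,0,0,0],
  [0,0,0,0,0,0,0],
  [0,0,0,0,0,0,0],
])

```text
clock: 16.5
tool_pos: [0.5303, -0.3318, 0.1253]
orientation: [[-1.0, 0.001, -0.0], [0.001, 1.0, -0.0], [0.0, -0.0, -1.0]]
contact_force: [-0.3, 0.6, -0.5]
opening: 0.265
```

Emit:
arm_command([
  [0,0,0.7,8,0,0,0],
  [0,0,0,6,0,0,0],
  [0,0,0,4,0,0,0],
  [0,0,0,2.5,0,0,0],
  [0,0,0,0,0,0,0],
  [0,0,0,0,0,0,0],
])

```text
clock: 17.1
tool_pos: [0.5304, -0.331, 0.105]
orientation: [[-1.0, 0.001, 0.0], [0.001, 1.0, -0.0], [-0.0, -0.0, -1.0]]
contact_force: [0.3, -0.3, -1.4]
opening: 0.263
```

Run:
```python
from h import *
o=ctrl.get_obs(); print(o['tool_pos'],o['orientation'].round(4),o['contact_force'])
d=snap('scene','s13'); cv2.imwrite('pics/s13c.png',cv2.resize(d['img'][160:300,320:460],None,fx=4,fy=4))
```

```text
[ 0.53038717 -0.33097474  0.10503648] [[-1.e+00  8.e-04  2.e-04]
 [ 8.e-04  1.e+00 -1.e-04]
 [-2.e-04 -1.e-04 -1.e+00]] [ 0.33515882 -0.3070156  -1.35801626]
```

View pics/s13c.png

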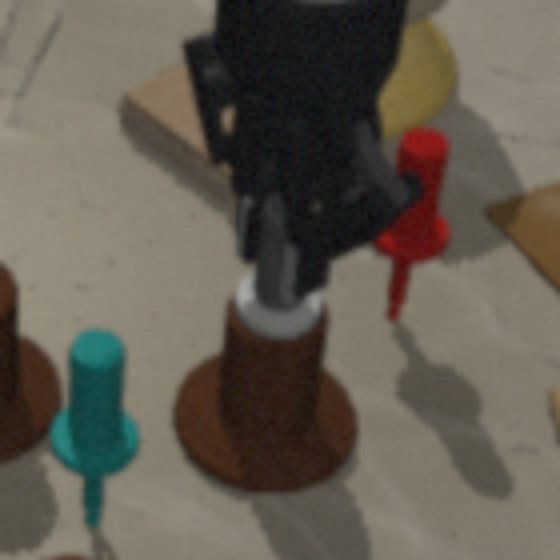

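The collar sits about 1 mm above the mouth, centred, with no side force. I lower 1 mm more, release, wait, then withdraw straight up.

Emit:
arm_command([
  [0,0,0,1.2,0,0,0],
  [0,0,0,0,0,0,0],
  [85,0,0,0,0,0,0],
  [85,0,0,0,0,0,0],
  [85,0,0,0,0,0,0],
  [85,0,0,0,0,0,0],
  [85,0,0,0,0,0,0],
  [85,0,0,0,0,0,0],
  [85,0,0,0,0,0,0],
  [85,0,0,0,0,0,0],
])

```text
clock: 18.15
tool_pos: [0.5303, -0.3309, 0.1037]
orientation: [[-1.0, 0.001, 0.0], [0.001, 1.0, -0.0], [-0.0, -0.0, -1.0]]
contact_force: [-0.2, -0.1, -0.2]
opening: 0.996
```

Emit:
arm_command([
  [85,0,0,-5,0,0,0],
  [85,0,0,-15,0,0,0],
  [85,0,0,-30,0,0,0],
  [85,0,0,-40,0,0,0],
  [85,0,0,-40,0,0,0],
  [85,0,0,-20,0,0,0],
  [85,0,0,0,0,0,0],
  [85,0,0,0,0,0,0],
])

```text
clock: 18.95
tool_pos: [0.5304, -0.3309, 0.2546]
orientation: [[-1.0, 0.001, 0.001], [0.001, 1.0, -0.0], [-0.001, -0.0, -1.0]]
contact_force: [-0.3, 0.5, -1.1]
opening: 0.992
```

Run:
```python
from h import *
o=ctrl.get_obs(); print(o['clock'],o['tool_pos'],o['contact_force'],o['opening'])
d=snap('wrist','w14'); print('griptop',w2p(d,[.5304,-.331,.144]))
s=snap('scene','s14'); s0=load('scene0'); t=snap('top','t14')
a=[cv2.resize(x,None,fx=3,fy=3) for x in (s['img'][190:310,330:450],s0['img'][190:310,330:450])]
cv2.imwrite('pics/f1.png',np.hstack(a))
b=[cv2.resize(x,None,fx=2.2,fy=2.2) for x in (s['img'][120:230,220:360],s0['img'][120:230,220:360])]
cv2.imwrite('pics/f2.png',np.hstack(b))
```

```text
18.95 [ 0.53036595 -0.33092292  0.25463882] [-0.31184129  0.54650229 -1.06134061] 0.9917775170883186
griptop [320.97998914 202.2679767 ]
```

View pics/f1.png

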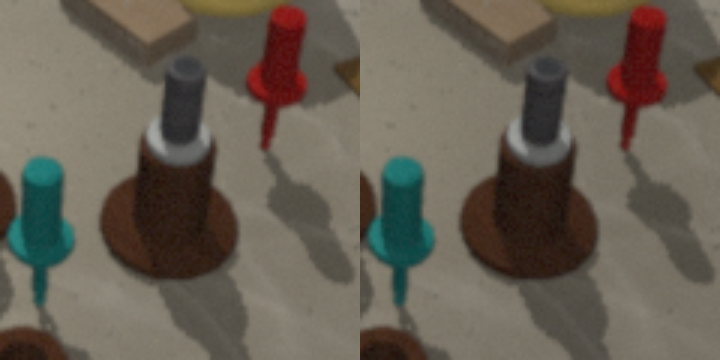

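View pics/f2.png

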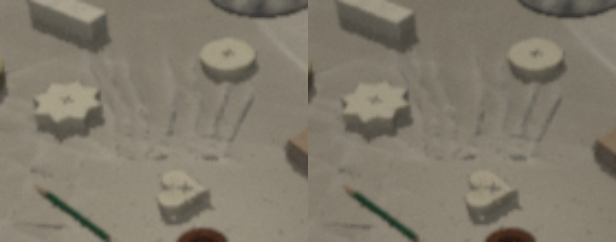

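View pics/w14.png

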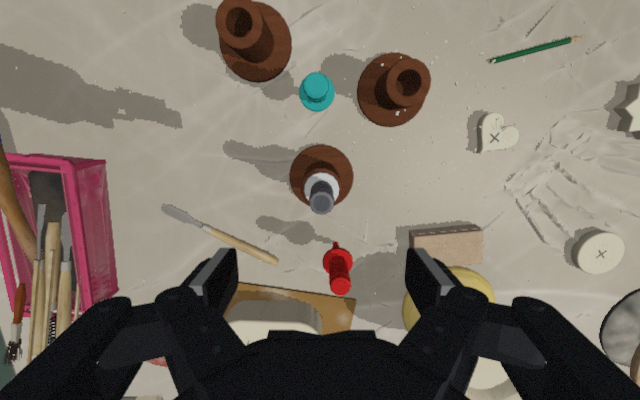

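The probe is seated upright exactly as at the start: in the wrist view its grip top is at (321,200), against an expected (321,202). The casts are unchanged and the gripper is clear. I hand the job in.

Run:
```python
from h import *
print(ctrl.close_job())
```

```text
the job is handed in; nothing more can be done
None
```

I took the grey probe from the farthest stand and touched its tip upright onto the star's cross, then onto the medallion's. Each touch was held for about 0.6 s or longer at roughly 2–3 N. I then put the probe back in its stand and handed the job in at about 19 s of the 51 s allowed; no verdict was reported.

- **Final checks:** the probe stands upright and seated as at the start. Star and medallion look unmoved beside the first picture, and the open gripper is well clear above.
- **Disagreement:** the scene camera read up to about 8 mm off the top camera near the stand. The wrist camera and the contacts agreed with the top camera, so I relied on those two.

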